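# Show the long rock-core tube over the viewing tile

## Robot

A 6-joint arm with a two-finger parallel gripper is mounted at the origin on the work surface. World frame = base frame: x ahead of the robot, y to its left, z up, the work surface at z = 0. Lengths are in m, angles in rad, forces in N, time in s.
With the tool pointing down it reaches from about 0.325 to 0.9 m from the base axis. Payload 6.1 kg.
Tool frame: the origin (TCP) lies at the very end of the fingers, on their centre line; the grasp point (between the pads) lies 19 mm behind it; x points along the fingers, z is the direction in which the jaws open and shut, and the axes are right-handed (so a half turn about x gives the same grasp; the last joint's range is limited). The gripper opens to 85 mm and grips with 20 to 120 N. Pads are 22 mm wide; open, the fingers measure 114 mm over their backs; the gripper's body (76 mm by 85 mm) begins 54 mm behind the grasp point. The pads swing forward as they close: fully open they stand 13 mm farther back than shut.
Start: joints at [-1.412, 0.22, 1.526, -0, 1.395, -0.126], TCP at [0.176, -0.6, 0.231] pointing down, gripper open.
Joint ranges: [-2.98, 2.98], [-0.91, 2.08], [0.09, 2.57], [-1.24, 4.39], [0.2, 2.65], [-2.68, 2.68]. Speed limits (rad/s): [2.57, 2.57, 3.01, 3.14, 3.14, 3.14].

## Interface

Orientations are given as a unit quaternion [x, y, z, w].
In Python, from cell import ctrl gives the robot as it stands.
- The arm moves only by the tool move_arm, never from a script. Its argument "series" is a list of rows, each a list of 2 entries, a list of its own where there are three numbers: the shift along the tool's x, y, z scaled (see below), then the turn, a rotation vector about the tool's x, y, z scaled (see below). In form: [[[tx, ty, tz], [wx, wy, wz]], ...]. A call has 1 to 5 rows; each row shifts and turns the pose as measured when the row begins, along the tool's axes as they then stand; what a row does not reach is not made up. The controller multiplies each number of a shift by 40 mm and each number of a turn by 0.08 rad. A row lasts 1/12 s, in which the tool goes at most 41.7 mm and 7.16 degrees, less where a joint would pass 70% of its speed; a pose out of reach is approached as far as the arm can. A call with a number of a shift or a turn outside -1 to 1 is refused whole. A call with a gripper value outside its range is refused whole. "fingers" is the finger opening in mm, from 0 to 85.4, set as the call begins (left out, the last holds). The fingers move at their own pace and stop on an object; "newtons" is the grip in N (left out, the last holds). Time passes only in rows, so rows that do not move let the fingers close. It gives the time, the measured TCP pose, the force and the opening at its end, in the units of the state.
- ctrl.sense(): the state, without advancing time (a new reading comes with each control period).
- ctrl.read_camera(name): name is "scene" or "top" or "wrist"; returns the picture (400x640x3 uint8, red, green, blue); there is no depth.
- ctrl.get_calibration(name): a dict with "fx", "fy", "cx", "cy" (pixels), "R" (3x3) and "t" (3): a world point X has camera coordinates R X + t; the wrist camera has in their place "T_tool_cam" (4x4, takes a point from camera to tool coordinates, whose origin is the TCP and whose axes are the tool frame's). Camera axes: x right, y down, z forward; pixel columns grow to the right and rows downward; lengths in m; the calibration is good to about 2 mm. A picture is of the moment at which its call begins: read the wrist's pose just before it. get_calibration takes no time and is no camera call.
- ctrl.sign_off(): hands the job in, once; it reports no verdict.
The state is a dict: "t": time; "joints": joint angles; "qd": joint speeds; "joint_efforts": joint torques, N m; "tcp_pos": TCP position; "ee_rot": TCP orientation; "contact_force": force on the tool from outside, world axes, zero at the start; "moment": the same for the moment, N m; "grip_width": finger opening in m.
Only numpy, scipy, OpenCV 4.12 (cv2) and the standard library are available. Lean on these libraries where they do the work, as an engineer would, in place of code of your own. Each camera call takes 0.05 s, during which the arm holds its last target.

## Task

Lift the rack's clear hood gently all the way back onto its stop and leave it open. Then draw the long specimen tube up out of its hole, turn it to lie roughly level (within about 30 degrees) and hold it over the middle of the white tile, at least 20 cm above the bench, so that the rock core shows along its length. Finish while still holding it there, still and touching nothing but the gripper, with the other tubes left in the rack and everything else on the bench left where it stands.

Things in the scene. Friction and masses are not known exactly. Their poses are not given: they have to be found in the camera images.
- hood (a joint): Hinge of the rack's clear hood, rad: 0 = shut, standing on the rack; grows as its front is lifted; 1.57 = wide open, on its stop. Starts between 0 and 0.2. The hinge is stiff (about 0.25 N m; the hood weighs 250 g), so the hood stays where it is left; a pull of 2 to 4 N at the bar moves it.
- hood_hinge (a point): Middle of the hood's hinge line, at the rack's upper rear edge, 70 mm above the bench, fixed to the rack; the line runs along the rack's y. The hood is an open-bottomed clear box, 110 x 220 mm, 84 mm high, walls 4 mm, standing on the rack; when it is up its open side faces the robot.
- hood_bar (a point): Middle of the hood's handle: round steel bar, 10 mm thick, 130 mm long, along the rack's y, 42 mm (centre) in front of the hood's front wall on 8 mm posts 60 mm either side. Hood shut: 140 mm above the bench, 152 mm in front of the hinge line, 70 mm above it. It swings up and back on a circle of 167.3 mm radius; wide open it is 222 mm above the bench, 70 mm behind the hinge line.
- rack: Grey specimen rack, fixed to the bench: block 110 (x) x 220 (y) x 70 mm (z) with three round holes in a row, 26 mm wide and 60 mm deep (floors 10 mm above the bench), at y = -70, 0 and +70 mm, x = 0. Origin: centre of the underside; x points to the hinge side (away from the robot), z up.
- long_tube: The only long specimen tube: clear rigid tube, 22 mm diameter, banded rock core inside, black cap (25 mm diameter, 18 mm high); 130 mm long, 50 to 100 g. Loose, upright in one of the three holes, 70 mm proud of the rack (the short ones 35 mm); bare tube shows from 0 to 52 mm above the rack's top. Origin: centre of its foot; z along the tube to the cap.
- long_tube_middle (a point): Middle of the long tube, on its axis, 65 mm from its foot. Axes as the tube's.
- short_tube_a: One of two short specimen tubes of the same make, 95 mm long, 22 mm diameter, same black cap, about 50 g, standing in another hole 35 mm proud of the rack. To be left alone. Origin: centre of its foot; z to the cap.
- short_tube_b: The other short specimen tube, exactly alike. To be left alone. Origin: centre of its foot; z to the cap.
- tile: White ceramic viewing tile lying on the bench, fixed: 140 (x) x 180 (y) x 8 mm thick. Origin: centre of its underside.
- beaker: Bystander, loose, to be left alone. Origin: centre of the underside, z up. Glass beaker, 70 mm across, 90 mm high, behind the tile.
- flask: Bystander, loose, to be left alone. Origin: centre of the underside, z up. Conical glass flask, 72 mm across, 110 mm high, behind the rack.
- reagent: Bystander, loose, to be left alone. Origin: centre of the underside, z up. White bottle with a yellow cap, 60 mm across, 120 mm high, to the left of the rack.
- pestle: Bystander, loose, to be left alone. Origin: centre of the underside, z up. White ceramic pestle standing on its head, 32 mm across, 90 mm high, at the back right.
- dish: Bystander, loose, to be left alone. Origin: centre of the underside, z up. Shallow glass dish, 70 mm across, 14 mm high, on the robot's side of the bench.
- scoop: Bystander, loose, to be left alone. Flat lab scoop, 160 mm long, lying on the bench on the robot's side of the tile. Origin: its middle, underside; x along it.
There are look-alikes about, which are no part of the job. Several things have the shape of the tile; the one meant has the colours described above.

How it is judged:
On the way, in this order (a step that is already met when the one before it is completed fails the run):
1. the hood is open on its stop (value of joint hood above 1.5 rad), for 0.2 s.
2. the long tube is drawn clear of the rack in the gripper, the hood still open (height (world z) of long_tube above 0.075 m and value of joint hood above 1.48 rad and contact force between the fingers and long_tube above 1 N), for 0.2 s.
At the end, for the whole second after the job is handed in: Hood open (over 1.48); long tube gripped, still, within 31 degrees of level, its middle over 0.20 m high and within 70 mm (from above) of the tile's centre, clear of the rack and hood; short tubes home in their holes; nothing else moved by 40 mm (value of joint hood above 1.48 rad and contact force between the fingers and long_tube above 1 N and angle between long_tube's own z axis and vertical between 1.03 and 2.11 rad and height (world z) of long_tube_middle above 0.2 m and horizontal distance between long_tube_middle and tile below 0.07 m and contact force between long_tube and rack below 0.05 N and contact force between long_tube and tile below 0.05 N and contact force between long_tube and beaker below 0.05 N and contact force between long_tube and pestle below 0.05 N and linear speed of long_tube below 0.03 m/s and z of each of short_tube_a, short_tube_b in the frame of rack below 0.02 m and angle between each of short_tube_a, short_tube_b's own z axis and vertical below 0.15 rad and distance of each of beaker, flask, reagent, pestle, dish, scoop from where it was at the start of the episode below 0.04 m); the arm keeps its last pose, push and grip.
It fails at once if the hood is slammed against its stop (faster than 1.5 rad/s near it) (value of joint hood above 1.3 rad and velocity of joint hood above 1.5 rad/s).
It fails at once if a short tube is pulled out of its hole (z of any of short_tube_a, short_tube_b in the frame of rack above 0.035 m).
It fails at once if a bystander is pushed away or tipped over (distance of any of beaker, flask, reagent, pestle, dish, scoop from where it was at the start of the episode above 0.05 m or angle between any of beaker, flask, reagent, pestle's own z axis and vertical above 0.5 rad).
It also fails if it takes over 58 s, if anything falls off the work surface, if the arm or the gripper's body presses on something with over 40 N, if the wrist force passes 120 N, or if a joint passes its speed limit or range.

## Working session

There is one attempt and no reset: what is moved stays moved. The work goes in short steps, Python scripts to look and compute and a tool call to move; the robot and the scene stay as the last step left them, time stands still between calls to the robot, and variables do not carry over. Pictures are saved under pics/ and viewed, and the job is handed in when it is done.

Besides the shell and the picture viewer there is one more tool, called after "Request:" as name(argument=value, ...), one argument or row to a line, values as JSON. move_arm: Moves the arm, as the interface text tells. Shifts and turns lie within -1 to 1; 1 stands for 40 mm of shift or 0.08 rad of turn. Its arguments: {"type":"object","properties":{"series":{"type":"array"},"fingers":{"type":"number"},"newtons":{"type":"number"}},"required":["series"]}

```bash
ls; mkdir -p pics; python3 - <<'E'
from cell import ctrl
import cv2
print(ctrl.sense())
for n in ("scene","top","wrist"):
    im=ctrl.read_camera(n); cv2.imwrite(f"pics/{n}0.png",im[:,:,::-1]); print(n,ctrl.get_calibration(n))
E
```

```text
pics
{'t': 0.0, 'joints': array([-1.41209721e+00,  2.21229970e-01,  1.52761454e+00, -3.63569280e-05,
        1.39468769e+00, -1.26127365e-01]), 'qd': array([ 0.00182557, -0.00066049, -0.00017994,  0.00124709, -0.002782  ,
       -0.00115386]), 'joint_efforts': array([-2.44124152e-03, -4.96907866e+01, -3.89396095e+01, -2.33968740e-04,
        1.13129840e-02,  1.11692654e-05]), 'tcp_pos': array([ 0.17549148, -0.59922721,  0.23019504]), 'ee_rot': array([ 0.42443784,  0.56640696, -0.42350217,  0.56540392]), 'contact_force': array([-1.03422623,  0.1603149 ,  0.11483539]), 'moment': array([-0.02768494,  0.01522051,  0.0524435 ]), 'grip_width': 0.0852643639131612}
scene {'fx': 493.9798063070588, 'fy': 493.9798063070588, 'cx': 321.0968987601044, 'cy': 199.44100997325137, 'R': array([[-0.60671609,  0.79489447,  0.00619456],
       [ 0.43288445,  0.33692189, -0.83611883],
       [-0.66671332, -0.50460521, -0.54851338]]), 't': array([ 0.32687799, -0.16509509,  1.82450593])}
top {'fx': 417.37108003552856, 'fy': 417.37108003552856, 'cx': 318.1784118389018, 'cy': 201.2271386396517, 'R': array([[-0.0192274 , -0.99959589, -0.02093707],
       [-0.99329424,  0.02148559, -0.11359987],
       [ 0.11400381,  0.01861244, -0.99330595]]), 't': array([0.05710452, 0.57499905, 1.02763363])}
wrist {'fx': 321.51864689364425, 'fy': 321.51864689364425, 'cx': 318.3347250105499, 'cy': 201.08870294706398, 'T_tool_cam': array([[-1.22053474e-03, -2.90738034e-01,  9.56801916e-01,
        -1.41551852e-01],
       [ 9.51325431e-04, -9.56802533e-01, -2.90737008e-01,
         7.39051490e-02],
       [ 9.99998803e-01,  5.55375376e-04,  1.44439721e-03,
         2.25989892e-04],
       [ 0.00000000e+00,  0.00000000e+00,  0.00000000e+00,
         1.00000000e+00]])}
```

View pics/scene0.png

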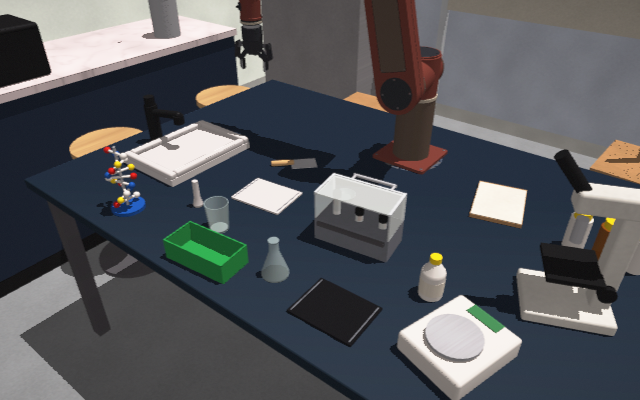

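View pics/top0.png

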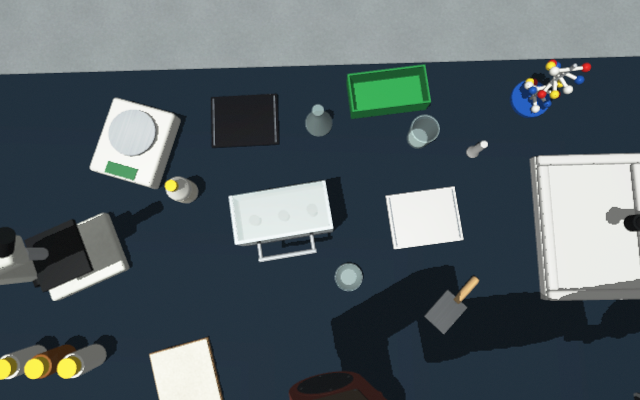

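View pics/wrist0.png

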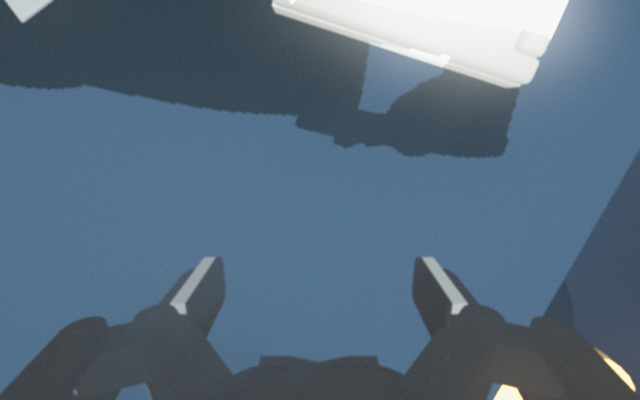

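The scene has three tile-shaped things: the white one at top (425,217) / scene (267,195), the cream wood-edged board at top (187,375), and the black one at top (244,120). The white one fits, because the beaker is behind it and the scoop is on its robot side. I'll enlarge it and the rack.

```bash
python3 - <<'E'
import cv2
a=cv2.imread("pics/scene0.png")[155:275,225:425]; cv2.imwrite("pics/scene0c.png",cv2.resize(a,None,fx=4,fy=4,interpolation=cv2.INTER_CUBIC))
a=cv2.imread("pics/top0.png")[165:295,215:475]; cv2.imwrite("pics/top0c.png",cv2.resize(a,None,fx=3,fy=3,interpolation=cv2.INTER_CUBIC))
E
```

```text
(no output)
```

View pics/scene0c.png

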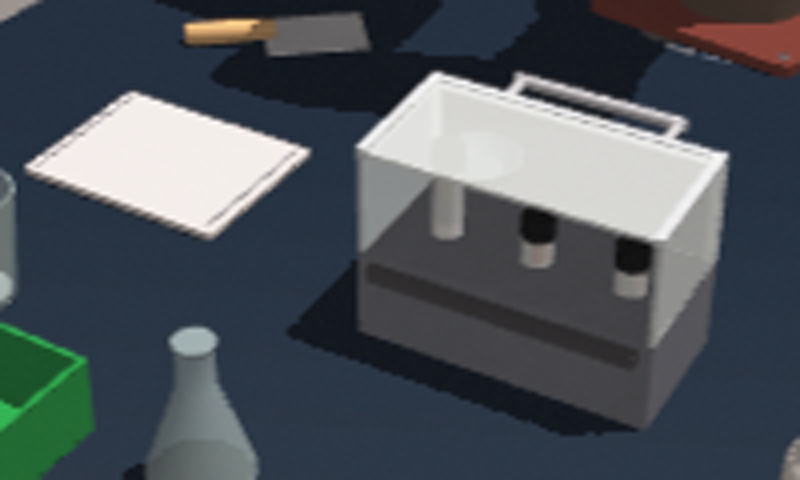

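View pics/top0c.png

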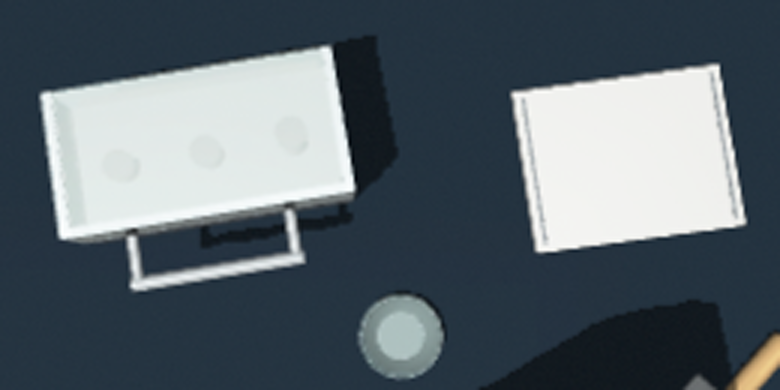

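```bash
cat > h.py <<'E'
import numpy as np, cv2
from cell import ctrl
from scipy.spatial.transform import Rotation as Rot
def fixedcam(n):
    c=ctrl.get_calibration(n); K=np.array([[c['fx'],0,c['cx']],[0,c['fy'],c['cy']],[0,0,1]]); return K,np.array(c['R']),np.array(c['t'])
def wristcam(p,q):
    c=ctrl.get_calibration('wrist'); K=np.array([[c['fx'],0,c['cx']],[0,c['fy'],c['cy']],[0,0,1]])
    T=np.eye(4);T[:3,:3]=Rot.from_quat(q).as_matrix();T[:3,3]=p
    W=np.linalg.inv(T@np.array(c['T_tool_cam'])); return K,W[:3,:3],W[:3,3]
def tri(c1,p1,c2,p2):
    P=[c[0]@np.c_[c[1],c[2]] for c in (c1,c2)]
    X=cv2.triangulatePoints(P[0],P[1],np.array(p1,float).reshape(2,1),np.array(p2,float).reshape(2,1)).ravel();X=X[:3]/X[3]
    return X,[np.linalg.norm(proj(c,X)-p) for c,p in((c1,p1),(c2,p2))]
def proj(c,X):
    v=c[0]@(c[1]@np.array(X)+c[2]); return v[:2]/v[2]
def onz(c,p,z):
    d=c[1].T@np.linalg.inv(c[0])@np.array([p[0],p[1],1.]); o=-c[1].T@c[2]; return o+d*(z-o[2])/d[2]
def snap(n,f):
    s=ctrl.sense(); im=ctrl.read_camera(n); cv2.imwrite('pics/'+f,im[:,:,::-1]); return s
E
python3 - <<'E'
from h import *
np.set_printoptions(precision=4,suppress=True)
t=fixedcam('top');s=fixedcam('scene')
T=lambda x,y:(215+x/3,165+y/3)
S=lambda x,y:(225+x/4,155+y/4)
for n,a,b in [('barR',(303,260),(520,80)),('barL',(133,287),(683,127)),('hood rr',(330,47),(360,150)),('hood rl',(42,95),(660,238)),('hood fr',(355,190),(437,75)),('hood fl',(62,240),(725,155)),
 ('tile1',(513,92),(212,235)),('tile2',(720,66),(27,166)),('tile3',(745,225),(135,93)),('tile4',(540,252),(308,152))]:
    print(n,*tri(t,T(*a),s,S(*b)))
for n,a in [('t1',(513,92)),('t2',(720,66)),('t3',(745,225)),('t4',(540,252))]: print(n,onz(t,T(*a),.008))
E
```

```text
barR [0.4487 0.0517 0.1399] [np.float64(0.6474332950950984), np.float64(0.3620467422044677)]
barL [0.432  0.1782 0.1402] [np.float64(0.1947097458363991), np.float64(0.11384032480295965)]
hood rr [0.6077 0.0288 0.1512] [np.float64(1.0761587337936784), np.float64(0.6527499394627577)]
hood rl [0.577  0.2444 0.1549] [np.float64(0.12939157349575203), np.float64(0.08427007143278449)]
hood fr [0.499  0.0128 0.1534] [np.float64(1.2875866605003274), np.float64(0.7245092145912579)]
hood fl [0.4678 0.2291 0.1551] [np.float64(0.01797571642018094), np.float64(0.010883742054448663)]
tile1 [ 0.5884 -0.1289  0.0039] [np.float64(1.1364409718538422), np.float64(0.7044050892193002)]
tile2 [ 0.607  -0.3087  0.0044] [np.float64(1.1910225563640657), np.float64(0.711256094160284)]
tile3 [ 0.4689 -0.3223  0.0021] [np.float64(1.4625268817510928), np.float64(0.8050393811536681)]
tile4 [ 0.4502 -0.1475  0.0014] [np.float64(0.9500436506409571), np.float64(0.5418469725815239)]
t1 [ 0.5897 -0.1307  0.008 ]
t2 [ 0.6084 -0.31    0.008 ]
t3 [ 0.4711 -0.3235  0.008 ]
t4 [ 0.4516 -0.1485  0.008 ]
```

```bash
cat >> h.py <<'E'
def rotyaw(a): return Rot.from_euler('z',a)
def tooldown(zdir,tilt=0.):
    """x down, tool z along horizontal zdir"""
    z=np.array([zdir[0],zdir[1],0.]);z/=np.linalg.norm(z);x=np.array([0,0,-1.]);y=np.cross(z,x)
    return Rot.from_matrix(np.c_[x,y,z])
def plan(tp,tR,n=5,v=.040,w=.08,s=None):
    s=s or ctrl.sense(); p=np.array(s['tcp_pos']);R=Rot.from_quat(s['ee_rot'])
    print('t %.2f'%s['t'],'pos',p.round(4),'tool x',R.as_matrix()[:,0].round(3),'z',R.as_matrix()[:,2].round(3),'grip %.4f'%s['grip_width'],'F',np.round(s['contact_force'],1))
    tp=np.array(tp);rows=[]
    print('remaining mm',((tp-p)*1000).round(1),'deg %.1f'%np.degrees((R.inv()*tR).magnitude()))
    for i in range(n):
        d=tp-p;L=np.linalg.norm(d);d=d*min(1,v/L) if L>0 else d
        r=(R.inv()*tR).as_rotvec();a=np.linalg.norm(r);r=r*min(1,w/a) if a>0 else r
        sh=(R.inv().apply(d)/.04).clip(-1,1).round(2);tu=(r/.08).clip(-1,1).round(2)
        rows.append([sh.tolist(),tu.tolist()]);p=p+R.apply(sh*.04);R=R*Rot.from_rotvec(tu*.08)
    print(str(rows).replace(' ',''))
E
cat > g.py <<'E'
from h import *
yaw=.1415;X=np.array([np.cos(yaw),np.sin(yaw),0]);Y=np.array([-np.sin(yaw),np.cos(yaw),0])
bar=np.array([.4404,.115,.140]);H=bar+.152*X-[0,0,.07]
rack=H-.055*X;rack[2]=0
tile=np.array([.530,-.228,.008])
Rb=tooldown(X)
E
python3 - <<'E'
from g import *
M=Rot.from_quat(ctrl.sense()['ee_rot']).as_matrix();print(M.round(3))
Rb=tooldown(X);print(Rb.as_matrix().round(3)); print((Rot.from_matrix(M).inv()*Rb).as_rotvec(), (Rot.from_matrix(M).inv()*tooldown(-X)).as_rotvec())
plan(bar+[0,0,.10],tooldown(X)); plan(bar+[0,0,.10],tooldown(-X))
E
```

```text
[[-0.     0.96   0.281]
 [ 0.002  0.281 -0.96 ]
 [-1.     0.    -0.002]]
[[ 0.    -0.141  0.99 ]
 [ 0.     0.99   0.141]
 [-1.     0.     0.   ]]
[-1.42748698e+00 -1.10351437e-03 -1.24156423e-03] [ 1.71410501e+00 -1.29116574e-03  1.14760068e-03]
t 0.15 pos [ 0.1755 -0.5993  0.2304] tool x [-0.     0.002 -1.   ] z [ 0.281 -0.96  -0.002] grip 0.0855 F [-0.2  0.6  0.4]
remaining mm [264.9 714.3   9.6] deg 81.8
[[[-0.01,0.6,-0.8],[-1.0,-0.0,-0.0]],[[-0.01,0.66,-0.75],[-1.0,-0.0,-0.0]],[[-0.01,0.72,-0.7],[-1.0,-0.0,-0.0]],[[-0.01,0.77,-0.64],[-1.0,-0.0,-0.0]],[[-0.01,0.82,-0.57],[-1.0,-0.0,-0.0]]]
t 0.15 pos [ 0.1755 -0.5993  0.2304] tool x [-0.     0.002 -1.   ] z [ 0.281 -0.96  -0.002] grip 0.0855 F [-0.2  0.6  0.4]
remaining mm [264.9 714.3   9.6] deg 98.2
[[[-0.01,0.6,-0.8],[1.0,-0.0,0.0]],[[-0.01,0.53,-0.85],[1.0,-0.0,0.0]],[[-0.01,0.46,-0.89],[1.0,-0.0,0.0]],[[-0.01,0.39,-0.92],[1.0,-0.0,0.0]],[[-0.01,0.31,-0.95],[1.0,-0.0,0.0]]]
```

Request:
move_arm(
  series=[
    [[0,0.6,-0.8],[-1,0,0]],
    [[0,0.66,-0.75],[-1,0,0]],
    [[0,0.72,-0.7],[-1,0,0]],
    [[0,0.77,-0.64],[-1,0,0]],
    [[0,0.82,-0.57],[-1,0,0]],
  ],
  fingers=30,
)

```text
t: 0.57
tcp_pos: [0.2425, -0.4098, 0.2246]
ee_rot: [0.303, 0.642, -0.299, 0.638]
contact_force: [1.4, 0.7, 0.4]
grip_width: 0.0304
```

```bash
python3 -c "
from g import *
plan(bar+[0,0,.10],Rb)"
```

```text
t 0.57 pos [ 0.2425 -0.4098  0.2246] tool x [-0.003  0.008 -1.   ] z [ 0.637 -0.771 -0.008] grip 0.0304 F [1.4 0.7 0.4]
remaining mm [197.9 524.8  15.4] deg 58.5
[[[-0.02,0.87,-0.5],[-1.0,-0.01,-0.01]],[[-0.02,0.9,-0.43],[-1.0,-0.01,-0.01]],[[-0.02,0.94,-0.35],[-1.0,-0.01,-0.01]],[[-0.03,0.96,-0.28],[-1.0,-0.01,-0.0]],[[-0.03,0.98,-0.2],[-1.0,-0.0,-0.0]]]
```

Request:
move_arm(
  series=[
    [[-0.05,0.87,-0.5],[-1,0,0]],
    [[-0.05,0.9,-0.43],[-1,0,0]],
    [[-0.05,0.94,-0.35],[-1,0,0]],
    [[-0.05,0.96,-0.28],[-1,0,0]],
    [[-0.05,0.98,-0.2],[-1,0,0]],
  ],
)

```text
t: 0.98
tcp_pos: [0.3108, -0.2132, 0.2337]
ee_rot: [0.166, 0.69, -0.159, 0.686]
contact_force: [0.7, -0.0, -0.1]
grip_width: 0.0303
```

```bash
python3 -c "
from g import *
plan(bar+[0,0,.10],Rb)"
```

```text
t 0.98 pos [ 0.3108 -0.2132  0.2337] tool x [-0.004  0.011 -1.   ] z [ 0.895 -0.446 -0.008] grip 0.0303 F [ 0.7 -0.  -0.1]
remaining mm [129.6 328.2   6.3] deg 34.6
[[[-0.01,1.0,-0.09],[-1.0,-0.01,-0.02]],[[-0.01,1.0,-0.01],[-1.0,-0.01,-0.02]],[[-0.01,1.0,0.07],[-1.0,-0.01,-0.02]],[[-0.01,0.99,0.15],[-1.0,-0.01,-0.01]],[[-0.02,0.97,0.23],[-1.0,-0.01,-0.02]]]
```

Request:
move_arm(
  series=[
    [[-0.1,0.99,-0.09],[-1,0,0]],
    [[-0.1,0.99,-0.01],[-1,0,0]],
    [[-0.1,0.99,0.07],[-1,0,0]],
    [[-0.1,0.98,0.15],[-1,0,0]],
    [[-0.1,0.96,0.23],[-1,0,0]],
  ],
)

```text
t: 1.4
tcp_pos: [0.3817, -0.0185, 0.256]
ee_rot: [0.019, 0.707, -0.013, 0.707]
contact_force: [0.4, -0.9, -0.6]
grip_width: 0.0298
```

```bash
python3 -c "
from g import *
plan(bar+[0,0,.10],Rb)"
```

```text
t 1.40 pos [ 0.3817 -0.0185  0.256 ] tool x [-0.001  0.01  -1.   ] z [ 0.999 -0.045 -0.001] grip 0.0298 F [ 0.4 -0.9 -0.6]
remaining mm [ 58.7 133.5 -16. ] deg 10.7
[[[0.12,0.93,0.36],[-1.0,-0.0,-0.05]],[[0.11,0.89,0.43],[-1.0,-0.0,-0.05]],[[0.11,0.86,0.5],[-0.33,-0.0,-0.02]],[[0.07,0.56,0.35],[-0.0,-0.0,-0.0]],[[0.0,0.0,0.0],[-0.0,-0.0,-0.0]]]
```

Request:
move_arm(
  series=[
    [[0,0.93,0.36],[-1,0,0]],
    [[0,0.89,0.43],[-1,0,0]],
    [[0,0.86,0.5],[-0.33,0,0]],
    [[0,0.56,0.35],[0,0,0]],
    [[0,0,0],[0,0,0]],
  ],
  fingers=32,
)

```text
t: 1.82
tcp_pos: [0.4414, 0.1291, 0.259]
ee_rot: [-0.054, 0.703, 0.062, 0.707]
contact_force: [0.1, -0.4, -0.4]
grip_width: 0.0318
```

```bash
python3 -c "
from g import *
plan(bar+[0,0,.10],Rb)
s=snap('wrist','w1.png')
w=wristcam(s['tcp_pos'],s['ee_rot'])
print(proj(w,bar),proj(w,bar+.065*Y),proj(w,bar-.065*Y))"
```

```text
t 1.82 pos [0.4414 0.1291 0.259 ] tool x [ 0.005  0.012 -1.   ] z [0.987 0.163 0.007] grip 0.0318 F [ 0.1 -0.4 -0.4]
remaining mm [ -1.  -14.1 -19. ] deg 1.5
[[[0.47,-0.35,-0.09],[0.28,0.08,-0.13]],[[-0.0,0.0,0.0],[-0.0,0.0,-0.0]],[[-0.0,0.0,0.0],[-0.0,0.0,-0.0]],[[-0.0,0.0,0.0],[-0.0,0.0,-0.0]],[[-0.0,0.0,0.0],[-0.0,0.0,-0.0]]]
[313.61117835 211.56672812] [315.15134598 134.21007885] [312.26351776 279.25449535]
```

View pics/w1.png

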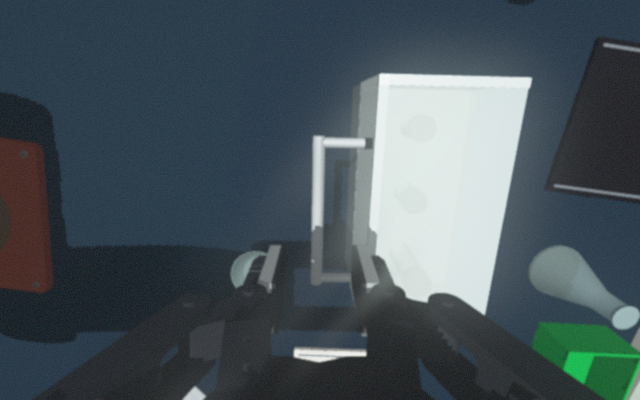

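The wrist view shows the bar from (320,137) to (315,282), within 3–5 px of the prediction (about 3 mm towards +x). The fingers straddle it. The hood and rack are to its right and the flask is well behind. Next I descend.

Request:
move_arm(
  series=[
    [[0.8,-0.35,0],[0.28,0.08,-0.13]],
    [[0.9,0,0],[0,0,0]],
    [[0.9,0,0],[0,0,0]],
    [[0.5,0,0],[0,0,0]],
    [[0,0,0],[0,0,0]],
  ],
)

```text
t: 2.28
tcp_pos: [0.444, 0.1107, 0.1327]
ee_rot: [-0.051, 0.704, 0.049, 0.707]
contact_force: [-0.6, -0.8, -0.3]
grip_width: 0.0316
```

```bash
python3 -c "
from g import *
plan(bar+.002*X-[0,0,.020],Rb)"
```

```text
t 2.28 pos [0.444  0.1107 0.1327] tool x [ 0.004 -0.003 -1.   ] z [0.99  0.141 0.004] grip 0.0316 F [-0.6 -0.8 -0.3]
remaining mm [ -1.6   4.5 -12.7] deg 0.3
[[[0.32,0.12,-0.02],[-0.0,0.05,0.05]],[[-0.0,-0.0,-0.0],[-0.0,-0.0,-0.0]],[[-0.0,-0.0,-0.0],[-0.0,-0.0,-0.0]],[[-0.0,-0.0,-0.0],[-0.0,-0.0,-0.0]],[[-0.0,-0.0,-0.0],[-0.0,-0.0,-0.0]]]
```

Request:
move_arm(
  series=[
    [[0.32,0.1,-0.02],[0,0,0]],
    [[0,0,0],[0,0,0]],
  ],
)

```text
t: 2.45
tcp_pos: [0.4411, 0.1124, 0.1192]
ee_rot: [-0.05, 0.705, 0.047, 0.706]
contact_force: [-0.9, -0.4, -0.6]
grip_width: 0.0321
```

Request:
move_arm(
  series=[
    [[0,0,0],[0,0,0]],
    [[0,0,0],[0,0,0]],
    [[0,0,0],[0,0,0]],
  ],
  fingers=0,
  newtons=25,
)

```text
t: 2.7
tcp_pos: [0.4456, 0.112, 0.1233]
ee_rot: [-0.049, 0.701, 0.047, 0.709]
contact_force: [-4.0, 4.0, -2.6]
grip_width: 0.0093
```

```bash
python3 -c "
from g import *
plan(bar+.002*X-[0,0,.020],Rb)
s=snap('wrist','w2.png');snap('scene','s2.png')"
```

```text
t 2.70 pos [0.4456 0.112  0.1233] tool x [ 0.011 -0.002 -1.   ] z [0.991 0.136 0.011] grip 0.0093 F [-4.   4.  -2.6]
remaining mm [-3.2  3.3 -3.3] deg 0.7
[[[0.08,0.09,-0.07],[-0.06,0.14,0.04]],[[0.0,0.0,0.0],[-0.0,-0.0,0.0]],[[0.0,0.0,0.0],[-0.0,-0.0,0.0]],[[0.0,0.0,0.0],[-0.0,-0.0,0.0]],[[0.0,0.0,0.0],[-0.0,-0.0,0.0]]]
```

View pics/w2.png

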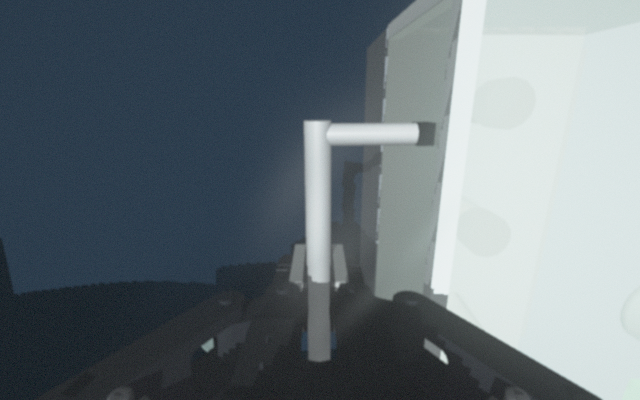

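The bar is between the pads (opening 9.3 mm). Now I follow the arc gently.

```bash
cat > arc.py <<'E'
from g import *
import sys
step=float(sys.argv[1]); n=int(sys.argv[2])
s=ctrl.sense();p=np.array(s['tcp_pos']);R=Rot.from_quat(s['ee_rot'])
H=np.array([.4456,.112,.07])+.152*X
g=p-.019*R.as_matrix()[:,0]
d=g-H;u=d@X;v=d[2];th=np.arctan2(70,-152)-np.arctan2(v,u)
print('t %.2f theta %.3f r %.4f lat %.4f'%(s['t'],th,np.hypot(u,v),d@Y),'F',np.round(s['contact_force'],1),'grip',s['grip_width'])
Q=Rb
r=(R.inv()*Q).as_rotvec()
rows=[]
for i in range(n):
    th=th+step; ph=np.arctan2(70,-152)-th
    tg=H+.1673*(np.cos(ph)*X+np.sin(ph)*np.array([0,0,1]))
    sh=(R.inv().apply(tg-g)/.04).round(2);sh[1]=0
    tu=(r/.08).clip(-.3,.3).round(2) if i==0 else np.zeros(3)
    rows.append([sh.tolist(),tu.tolist()]);g=g+R.apply(sh*.04)
print(str(rows).replace(' ',''))
E
python3 arc.py .06 5
```

```text
t 2.80 theta 0.012 r 0.1686 lat 0.0001 F [ 2.   2.7 -1.3] grip 0.008906907531414179
[[[-0.21,0.0,0.15],[-0.06,0.14,0.05]],[[-0.21,0.0,0.13],[0.0,0.0,0.0]],[[-0.21,0.0,0.14],[0.0,0.0,0.0]],[[-0.2,0.0,0.15],[0.0,0.0,0.0]],[[-0.18,0.0,0.17],[0.0,0.0,0.0]]]
```

Request:
move_arm(
  series=[
    [[-0.22,0,0.11],[0,0,0]],
    [[-0.22,0,0.12],[0,0,0]],
    [[-0.22,0,0.13],[0,0,0]],
    [[-0.21,0,0.15],[0,0,0]],
    [[-0.2,0,0.16],[0,0,0]],
  ],
)

```text
t: 3.22
tcp_pos: [0.4775, 0.1166, 0.1687]
ee_rot: [-0.048, 0.696, 0.048, 0.715]
contact_force: [11.5, 3.6, -17.8]
grip_width: 0.0091
```

```bash
python3 arc.py .06 5
```

```text
t 3.22 theta 0.343 r 0.1682 lat 0.0001 F [ 11.5   3.6 -17.8] grip 0.009102024567186374
[[[-0.15,0.0,0.2],[-0.07,0.3,0.03]],[[-0.16,0.0,0.2],[0.0,0.0,0.0]],[[-0.15,0.0,0.2],[0.0,0.0,0.0]],[[-0.13,0.0,0.21],[0.0,0.0,0.0]],[[-0.12,0.0,0.22],[0.0,0.0,0.0]]]
```

Request:
move_arm(
  series=[
    [[-0.16,0,0.18],[0,0.2,0]],
    [[-0.16,0,0.19],[0,0,0]],
    [[-0.15,0,0.2],[0,0,0]],
    [[-0.13,0,0.21],[0,0,0]],
    [[-0.12,0,0.22],[0,0,0]],
  ],
)

```text
t: 3.63
tcp_pos: [0.5167, 0.1223, 0.1986]
ee_rot: [-0.049, 0.703, 0.048, 0.708]
contact_force: [-0.3, 1.2, -5.4]
grip_width: 0.0092
```

```bash
python3 arc.py .06 5; python3 -c "
from h import *
snap('scene','s3.png')"
```

```text
t 3.63 theta 0.641 r 0.1680 lat 0.0002 F [-0.3  1.2 -5.4] grip 0.009173639338465303
[[[-0.1,0.0,0.23],[-0.06,0.08,0.02]],[[-0.09,0.0,0.23],[0.0,0.0,0.0]],[[-0.09,0.0,0.24],[0.0,0.0,0.0]],[[-0.07,0.0,0.24],[0.0,0.0,0.0]],[[-0.05,0.0,0.25],[0.0,0.0,0.0]]]
```

View pics/s3.png

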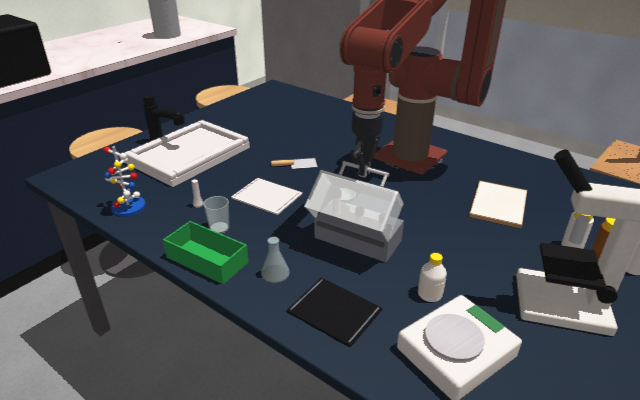

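The hood is about 0.6 rad up: its front has risen at (355,195) and the gripper is on the bar at (365,172). I carry on.

Request:
move_arm(
  series=[
    [[-0.11,0,0.23],[0,0,0]],
    [[-0.1,0,0.23],[0,0,0]],
    [[-0.09,0,0.24],[0,0,0]],
    [[-0.07,0,0.24],[0,0,0]],
    [[-0.05,0,0.25],[0,0,0]],
  ],
)

```text
t: 4.1
tcp_pos: [0.5608, 0.1286, 0.2153]
ee_rot: [-0.049, 0.707, 0.048, 0.704]
contact_force: [-2.7, 0.4, 1.5]
grip_width: 0.009
```

```bash
python3 arc.py .06 5
```

```text
t 4.10 theta 0.926 r 0.1681 lat 0.0002 F [-2.7  0.4  1.5] grip 0.009038823494074215
[[[-0.03,0.0,0.25],[-0.05,-0.07,0.02]],[[-0.03,0.0,0.25],[0.0,0.0,0.0]],[[-0.02,0.0,0.25],[0.0,0.0,0.0]],[[0.0,0.0,0.25],[0.0,0.0,0.0]],[[0.01,0.0,0.25],[0.0,0.0,0.0]]]
```

Request:
move_arm(
  series=[
    [[-0.03,0,0.25],[0,0,0]],
    [[-0.03,0,0.25],[0,0,0]],
    [[-0.02,0,0.25],[0,0,0]],
    [[0,0,0.25],[0,0,0]],
    [[0.02,0,0.25],[0,0,0]],
  ],
)

```text
t: 4.52
tcp_pos: [0.6073, 0.1353, 0.2191]
ee_rot: [-0.05, 0.711, 0.048, 0.7]
contact_force: [-2.2, 2.2, 2.6]
grip_width: 0.0086
```

```bash
python3 arc.py .05 5
```

```text
t 4.52 theta 1.208 r 0.1685 lat 0.0003 F [-2.2  2.2  2.6] grip 0.008622696711948501
[[[0.05,0.0,0.21],[-0.03,-0.2,0.02]],[[0.02,0.0,0.2],[0.0,0.0,0.0]],[[0.04,0.0,0.21],[0.0,0.0,0.0]],[[0.05,0.0,0.2],[0.0,0.0,0.0]],[[0.05,0.0,0.2],[0.0,0.0,0.0]]]
```

Request:
move_arm(
  series=[
    [[0.04,0,0.2],[0,-0.1,0]],
    [[0.03,0,0.2],[0,-0.1,0]],
    [[0.04,0,0.2],[0,0,0]],
    [[0.06,0,0.2],[0,0,0]],
    [[0.07,0,0.2],[0,0,0]],
  ],
)

```text
t: 4.93
tcp_pos: [0.6484, 0.1412, 0.2113]
ee_rot: [-0.05, 0.705, 0.049, 0.706]
contact_force: [-1.8, 1.2, -0.2]
grip_width: 0.0088
```

```bash
python3 arc.py .04 5
```

```text
t 4.93 theta 1.458 r 0.1688 lat 0.0003 F [-1.8  1.2 -0.2] grip 0.008833072992827646
[[[0.09,0.0,0.15],[-0.02,0.01,0.03]],[[0.06,0.0,0.15],[0.0,0.0,0.0]],[[0.07,0.0,0.15],[0.0,0.0,0.0]],[[0.07,0.0,0.15],[0.0,0.0,0.0]],[[0.08,0.0,0.15],[0.0,0.0,0.0]]]
```

Request:
move_arm(
  series=[
    [[0.07,0,0.15],[0,0,0]],
    [[0.07,0,0.15],[0,0,0]],
    [[0.07,0,0.15],[0,0,0]],
    [[0.07,0,0.15],[0,0,0]],
  ],
)

```text
t: 5.27
tcp_pos: [0.662, 0.143, 0.2052]
ee_rot: [-0.052, 0.716, 0.048, 0.694]
contact_force: [-42.2, -6.1, 32.5]
grip_width: 0.009
```

```bash
python3 arc.py .04 3; python3 -c "
from h import *
snap('scene','s4.png')
a=cv2.imread('pics/s4.png')[120:270,225:475]; cv2.imwrite('pics/s4c.png',cv2.resize(a,None,fx=3,fy=3,interpolation=2))"
```

```text
t 5.27 theta 1.550 r 0.1682 lat 0.0003 F [-42.2  -6.1  32.5] grip 0.008962414355916192
[[[0.09,0.0,0.15],[-0.01,-0.3,0.05]],[[0.07,0.0,0.15],[0.0,0.0,0.0]],[[0.07,0.0,0.15],[0.0,0.0,0.0]]]
```

View pics/s4c.png

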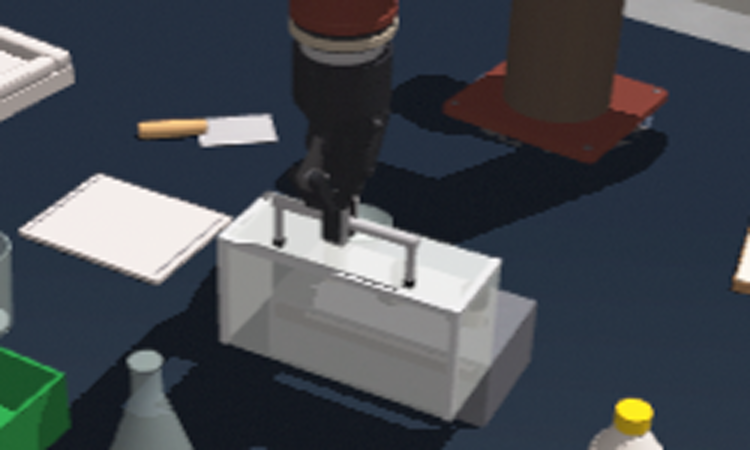

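The hood now lies back on its stop: the bar is on top at crop (345,220), and the wrist force rose to about 53 N. I release and rise.

Request:
move_arm(
  series=[
    [[0,0,0],[0,0,0]],
    [[0,0,0],[0,0,0]],
    [[0,0,0],[0,0,0]],
  ],
  fingers=34,
)

```text
t: 5.57
tcp_pos: [0.6625, 0.1421, 0.2073]
ee_rot: [-0.052, 0.716, 0.047, 0.694]
contact_force: [0.4, -0.3, 0.9]
grip_width: 0.034
```

Request:
move_arm(
  series=[
    [[-0.5,0,0],[0,0,0]],
    [[-1,0,0],[0,0,0]],
    [[-1,0,0],[0,0,0]],
    [[-0.8,0,0],[0,0,0]],
  ],
)

```text
t: 5.9
tcp_pos: [0.6653, 0.142, 0.3288]
ee_rot: [-0.053, 0.722, 0.046, 0.688]
contact_force: [1.0, 0.1, 0.3]
grip_width: 0.0338
```

```bash
python3 -c "
from g import *
print(ctrl.sense()['joints'],ctrl.sense()['t'],ctrl.sense()['tcp_pos'],ctrl.sense()['contact_force'])
snap('scene','s5.png')
a=cv2.imread('pics/s5.png')[120:270,225:475]; cv2.imwrite('pics/s5c.png',cv2.resize(a,None,fx=3,fy=3,interpolation=2))"
```

```text
[ 0.09860095  0.35468432  1.18405032 -0.00838951  1.65074893 -0.04086628] 5.9 [0.66531326 0.14199167 0.32875909] [0.95813307 0.05178379 0.30303203]
```

View pics/s5c.png

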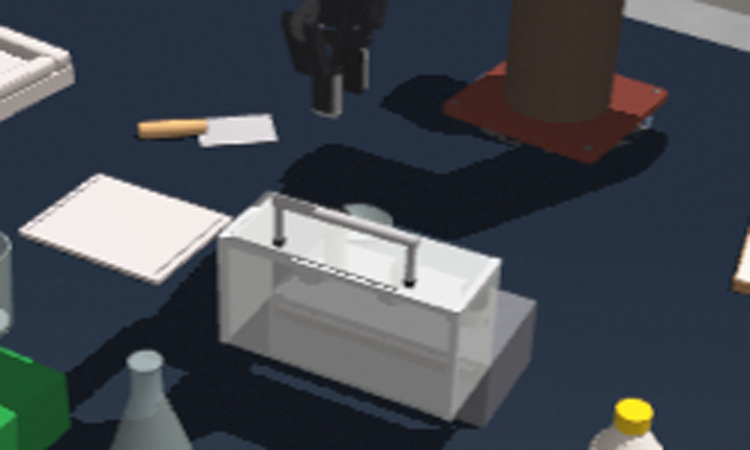

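The hood stays open after release. Next I move to the robot side, turning the jaws along the rack's y with the tool pitched forward 30°, and look at the tubes.

```bash
cat >> g.py <<'E'
def tilt(a,yw=yaw):
    a=np.radians(a);X_=np.array([np.cos(yw),np.sin(yw),0]);Y_=np.array([-np.sin(yw),np.cos(yw),0])
    x=np.sin(a)*X_-np.cos(a)*np.array([0,0,1.]);return Rot.from_matrix(np.c_[x,np.cross(Y_,x),Y_])
look=np.array([.45,.05,.28])
E
python3 -c "
from g import *
plan(look,tilt(30),v=.015)"
```

```text
t 5.95 pos [0.6678 0.1422 0.337 ] tool x [-0.036 -0.012 -0.999] z [ 0.99   0.138 -0.037] grip 0.0337 F [-1.6 -0.6  6.2]
remaining mm [-217.8  -92.2  -57. ] deg 94.4
[[[0.1,-0.09,-0.35],[-0.93,-0.27,-0.26]],[[0.1,-0.07,-0.36],[-0.93,-0.27,-0.26]],[[0.09,-0.04,-0.36],[-0.93,-0.27,-0.26]],[[0.08,-0.01,-0.37],[-0.93,-0.27,-0.26]],[[0.07,0.02,-0.37],[-0.93,-0.27,-0.26]]]
```

Request:
move_arm(
  series=[
    [[0.05,-0.09,-0.5],[-0.93,-0.27,-0.26]],
    [[0.05,-0.05,-0.5],[-0.93,-0.27,-0.26]],
    [[0.05,0,-0.5],[-0.93,-0.27,-0.26]],
    [[0.05,0.03,-0.5],[-0.93,-0.27,-0.26]],
    [[0.05,0.08,-0.5],[-0.93,-0.27,-0.26]],
  ],
)

```text
t: 6.37
tcp_pos: [0.5801, 0.1094, 0.3273]
ee_rot: [-0.221, 0.647, 0.146, 0.715]
contact_force: [-1.5, 0.3, 0.0]
grip_width: 0.0343
```

```bash
python3 -c "
from g import *
plan(look,tilt(30),v=.010)"
```

```text
t 6.37 pos [0.5801 0.1094 0.3273] tool x [ 0.121 -0.077 -0.99 ] z [0.861 0.504 0.066] grip 0.0343 F [-1.5  0.3  0. ]
remaining mm [-130.1  -59.4  -47.3] deg 70.4
[[[0.06,0.03,-0.24],[-0.93,-0.26,-0.25]],[[0.05,0.05,-0.24],[-0.93,-0.26,-0.25]],[[0.05,0.07,-0.24],[-0.93,-0.26,-0.25]],[[0.04,0.09,-0.23],[-0.93,-0.26,-0.25]],[[0.03,0.11,-0.22],[-0.93,-0.26,-0.25]]]
```

Request:
move_arm(
  series=[
    [[0.06,0.03,-0.24],[-0.93,-0.26,-0.25]],
    [[0.05,0.05,-0.24],[-0.93,-0.26,-0.25]],
    [[0.05,0.07,-0.24],[-0.93,-0.26,-0.25]],
    [[0.04,0.09,-0.23],[-0.93,-0.26,-0.25]],
    [[0.03,0.11,-0.22],[-0.93,-0.26,-0.25]],
  ],
)

```text
t: 6.78
tcp_pos: [0.5371, 0.0881, 0.3102]
ee_rot: [-0.382, 0.551, 0.241, 0.702]
contact_force: [-0.2, -0.6, 0.1]
grip_width: 0.0344
```

```bash
python3 -c "
from g import *
plan(look,tilt(30),v=.010)"
```

```text
t 6.78 pos [0.5371 0.0881 0.3102] tool x [ 0.277 -0.083 -0.957] z [0.589 0.802 0.101] grip 0.0344 F [-0.2 -0.6  0.1]
remaining mm [-87.1 -38.1 -30.2] deg 46.2
[[[0.02,0.13,-0.21],[-0.93,-0.27,-0.24]],[[0.01,0.15,-0.2],[-0.93,-0.26,-0.24]],[[0.01,0.16,-0.19],[-0.93,-0.26,-0.24]],[[-0.0,0.17,-0.18],[-0.93,-0.27,-0.24]],[[-0.01,0.19,-0.17],[-0.93,-0.26,-0.24]]]
```

Request:
move_arm(
  series=[
    [[0.02,0.13,-0.21],[-0.93,-0.27,-0.24]],
    [[0.01,0.15,-0.2],[-0.93,-0.27,-0.24]],
    [[0.01,0.16,-0.19],[-0.93,-0.27,-0.24]],
    [[0,0.17,-0.18],[-0.93,-0.27,-0.24]],
    [[-0.01,0.19,-0.17],[-0.93,-0.27,-0.24]],
  ],
)

```text
t: 7.2
tcp_pos: [0.4951, 0.0677, 0.2937]
ee_rot: [-0.526, 0.431, 0.326, 0.656]
contact_force: [-0.5, -0.0, 0.5]
grip_width: 0.0343
```

```bash
python3 -c "
from g import *
plan(look,tilt(30),v=.015)"
```

```text
t 7.20 pos [0.4951 0.0677 0.2937] tool x [ 0.416 -0.025 -0.909] z [0.222 0.972 0.074] grip 0.0343 F [-0.5 -0.   0.5]
remaining mm [-45.1 -17.7 -13.7] deg 21.9
[[[-0.04,0.31,-0.21],[-0.94,-0.26,-0.22]],[[-0.05,0.32,-0.19],[-0.94,-0.27,-0.22]],[[-0.07,0.33,-0.16],[-0.94,-0.26,-0.23]],[[-0.02,0.12,-0.04],[-0.94,-0.27,-0.22]],[[-0.01,0.0,-0.0],[-0.73,-0.21,-0.18]]]
```

Request:
move_arm(
  series=[
    [[-0.04,0.31,-0.21],[-0.94,-0.27,-0.22]],
    [[-0.05,0.32,-0.19],[-0.94,-0.27,-0.22]],
    [[-0.07,0.33,-0.16],[-0.94,-0.27,-0.22]],
    [[0,0.12,-0.04],[-0.94,-0.27,-0.22]],
    [[0,0,0],[-0.6,-0.2,-0.18]],
  ],
)

```text
t: 7.62
tcp_pos: [0.4506, 0.0482, 0.2776]
ee_rot: [0.641, -0.303, -0.394, -0.585]
contact_force: [0.7, 0.8, -0.6]
grip_width: 0.0339
```

```bash
python3 -c "
from g import *
plan(look,tilt(30),n=1)
s=snap('wrist','w6.png'); snap('top','t6.png');snap('scene','s6.png')
print(ctrl.sense()['joints'])
w=wristcam(s['tcp_pos'],s['ee_rot'])
for k in(-.07,0,.07):
  for z in (.07,.105,.14): print(k,z,proj(w,rack+k*Y+[0,0,z]).round(),proj(fixedcam('top'),rack+k*Y+[0,0,z]).round())
a=cv2.imread('pics/t6.png')[165:295,215:475]; cv2.imwrite('pics/t6c.png',cv2.resize(a,None,fx=3,fy=3,interpolation=2))"
```

```text
t 7.62 pos [0.4506 0.0482 0.2776] tool x [ 0.505  0.073 -0.86 ] z [-0.151  0.989 -0.005] grip 0.0339 F [ 0.7  0.8 -0.6]
remaining mm [-0.6  1.8  2.4] deg 0.9
[[[-0.05,-0.02,0.05],[0.14,0.01,0.15]]]
[-0.19582913 -0.73201877  2.30143819  0.19314052  1.07057567 -1.9618127 ]
-0.07 0.07 [317. 150.] [312. 212.]
-0.07 0.105 [316. 171.] [312. 210.]
-0.07 0.14 [316. 195.] [311. 209.]
0 0.07 [378. 151.] [284. 216.]
0 0.105 [381. 172.] [283. 215.]
0 0.14 [386. 195.] [281. 214.]
0.07 0.07 [438. 152.] [256. 221.]
0.07 0.105 [446. 172.] [253. 220.]
0.07 0.14 [456. 196.] [251. 219.]
```

View pics/w6.png

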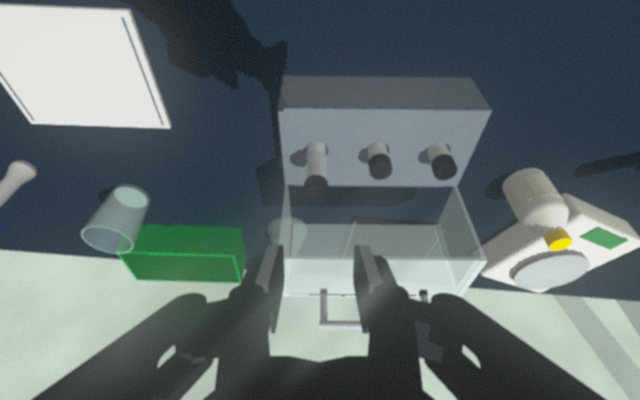

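View pics/t6c.png

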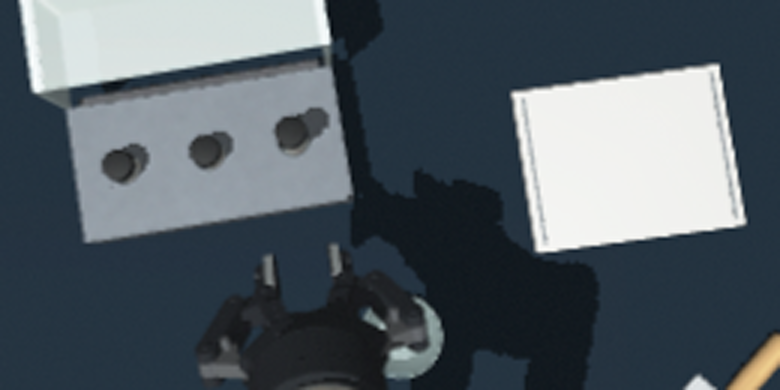

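```bash
python3 -c "
import cv2
a=cv2.imread('pics/w6.png')[100:210,270:490]; cv2.imwrite('pics/w6c.png',cv2.resize(a,None,fx=3.5,fy=3.5,interpolation=2))"
```

```text
(no output)
```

View pics/w6c.png

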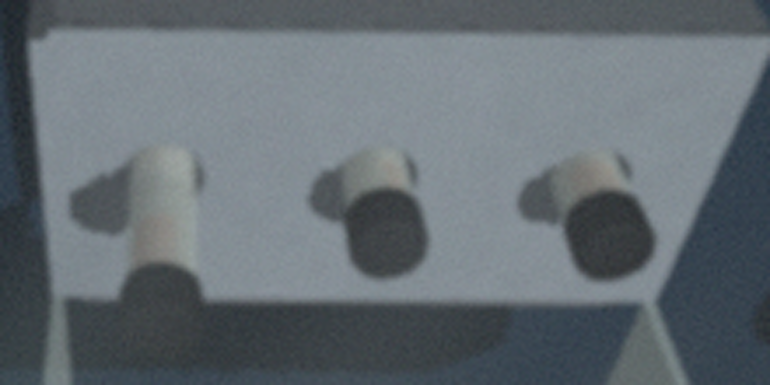

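Three tubes at wrist (316,165), (379,160) and (441,161). The leftmost shows far more bare tube (crop y 150–265, against about 45 px for the others), so it is the long one.

```bash
python3 -c "
from g import *
s=ctrl.sense()
w=wristcam(s['tcp_pos'],s['ee_rot']);t=fixedcam('top')
print(tri(w,(316.3,193),t,(312,208.7)), onz(w,(316.5,148),.07), rack-.07*Y)
# front arc at base of tube in wrist image is near edge
tube=rack-.07*Y
R=tilt(30)
g=tube+[0,0,.103]
x=R.as_matrix()[:,0]
plan(g+x*(.019-.08),R,v=.03)
"
```

```text
(array([0.54708624, 0.05836785, 0.13808954]), [np.float64(0.8937454372480937), np.float64(0.2333563697867782)]) [0.54387789 0.05851294 0.07      ] [0.54630252 0.05937935 0.        ]
t 7.77 pos [0.4512 0.048  0.2783] tool x [ 0.504  0.072 -0.86 ] z [-0.145  0.989 -0.002] grip 0.0342 F [ 0.2 -0.6  0. ]
remaining mm [  64.9    7.1 -122.5] deg 0.7
[[[0.75,0.03,-0.01],[0.05,-0.0,0.14]],[[0.75,0.03,-0.01],[0.0,-0.0,-0.0]],[[0.75,0.02,-0.01],[0.0,-0.0,-0.0]],[[0.75,0.03,-0.01],[0.0,-0.0,-0.0]],[[0.47,0.01,-0.01],[0.0,-0.0,-0.0]]]
```

Request:
move_arm(
  series=[
    [[0.75,0.03,-0.01],[0,0,0]],
    [[0.75,0.03,-0.01],[0,0,0]],
    [[0.75,0.03,-0.01],[0,0,0]],
    [[0.75,0.03,-0.01],[0,0,0]],
    [[0,0,0],[0,0,0]],
  ],
  fingers=46,
)

```text
t: 8.18
tcp_pos: [0.5164, 0.0536, 0.1761]
ee_rot: [0.64, -0.305, -0.386, -0.59]
contact_force: [-1.4, -0.1, -0.8]
grip_width: 0.0461
```

```bash
cat >> g.py <<'E'
tube=np.array([.5467,.0591,0.])
E
python3 -c "
from g import *
R=tilt(30)
plan(tube+[0,0,.103]+R.as_matrix()[:,0]*.019,R,v=.025)
snap('wrist','w7.png')"
```

```text
t 8.18 pos [0.5164 0.0536 0.1761] tool x [ 0.516  0.065 -0.854] z [-0.134  0.991 -0.005] grip 0.0461 F [-1.4 -0.1 -0.8]
remaining mm [ 39.7   6.8 -89.5] deg 1.4
[[[0.62,0.08,0.01],[-0.04,-0.1,0.29]],[[0.62,0.06,0.01],[0.0,-0.0,0.0]],[[0.62,0.06,0.01],[0.0,-0.0,0.0]],[[0.58,0.06,0.0],[0.0,-0.0,0.0]],[[-0.0,0.0,0.0],[0.0,-0.0,0.0]]]
```

View pics/w7.png

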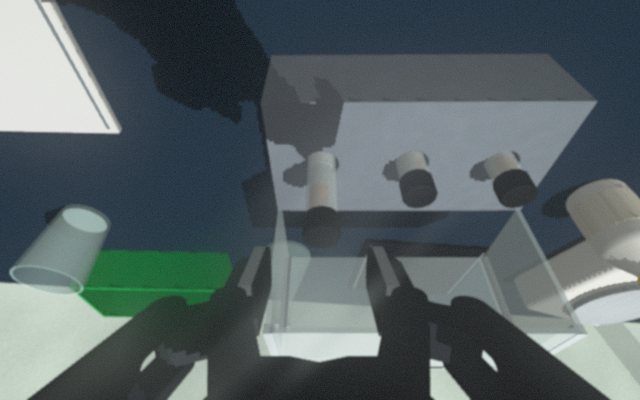

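The long tube at (321,200) is centred between the fingers (about 250 and 388) and lined up for the approach.

Request:
move_arm(
  series=[
    [[0.62,0.08,0.02],[0,-0.1,0.25]],
    [[0.62,0.06,0.02],[0,0,0]],
    [[0.6,0.06,0.02],[0,0,0]],
    [[0,0,0],[0,0,0]],
  ],
)

```text
t: 8.57
tcp_pos: [0.5543, 0.0611, 0.1194]
ee_rot: [0.638, -0.305, -0.389, -0.59]
contact_force: [-0.2, -0.3, -0.0]
grip_width: 0.0458
```

```bash
python3 -c "
from g import *
R=tilt(30)
plan(tube+[0,0,.103]+R.as_matrix()[:,0]*.019,R,v=.025)
snap('wrist','w8.png')"
```

```text
t 8.57 pos [0.5543 0.0611 0.1194] tool x [ 0.511  0.07  -0.857] z [-0.137  0.991 -0.001] grip 0.0458 F [-0.2 -0.3 -0. ]
remaining mm [  1.8  -0.7 -32.8] deg 1.1
[[[0.55,0.3,-0.02],[-0.03,-0.03,0.23]],[[0.18,0.09,-0.0],[-0.0,-0.0,0.0]],[[-0.0,-0.0,-0.0],[-0.0,-0.0,0.0]],[[-0.0,-0.0,-0.0],[-0.0,-0.0,0.0]],[[-0.0,-0.0,-0.0],[-0.0,-0.0,0.0]]]
```

View pics/w8.png

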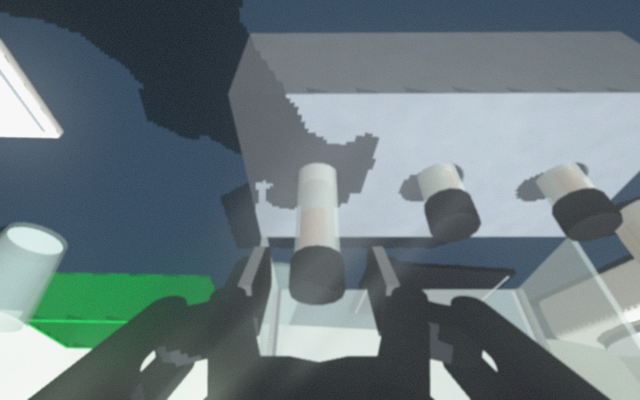

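The cap is now between the fingers at (318,275). The last part is almost straight down.

Request:
move_arm(
  series=[
    [[0.55,0.3,-0.02],[0,0,0.2]],
    [[0.18,0.1,0],[0,0,0]],
    [[0,0,0],[0,0,0]],
  ],
)

```text
t: 8.87
tcp_pos: [0.5614, 0.0606, 0.0968]
ee_rot: [0.639, -0.306, -0.389, -0.589]
contact_force: [0.3, -0.4, -0.3]
grip_width: 0.046
```

```bash
python3 -c "
from g import *
R=tilt(30)
plan(tube+[0,0,.103]+R.as_matrix()[:,0]*.019,R,n=2)
snap('wrist','w9.png')"
```

```text
t 8.87 pos [0.5614 0.0606 0.0968] tool x [ 0.51   0.068 -0.858] z [-0.138  0.99  -0.004] grip 0.0460 F [ 0.3 -0.4 -0.3]
remaining mm [ -5.3  -0.2 -10.3] deg 1.0
[[[0.15,0.25,0.01],[-0.01,-0.06,0.21]],[[0.0,-0.0,0.0],[-0.0,0.0,-0.0]]]
```

View pics/w9.png

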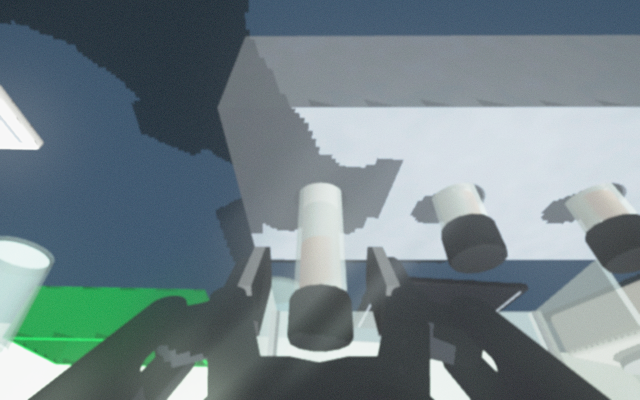

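Request:
move_arm(
  series=[
    [[0.15,0.25,0.02],[0,0,0.2]],
    [[0.03,0.06,0],[0,0,0]],
    [[0,0,0],[0,0,0]],
  ],
)

```text
t: 9.17
tcp_pos: [0.5564, 0.0602, 0.0898]
ee_rot: [0.638, -0.309, -0.392, -0.587]
contact_force: [0.5, 0.5, -0.3]
grip_width: 0.0459
```

```bash
python3 -c "
from g import *
R=tilt(30)
plan(tube+[0,0,.103]+R.as_matrix()[:,0]*.019,R,n=2)"
```

```text
t 9.17 pos [0.5564 0.0602 0.0898] tool x [ 0.503  0.065 -0.862] z [-0.138  0.99  -0.005] grip 0.0459 F [ 0.5  0.5 -0.3]
remaining mm [-0.3  0.3 -3.2] deg 0.6
[[[0.07,0.05,0.01],[-0.0,-0.08,0.1]],[[-0.0,-0.0,-0.0],[-0.0,0.0,-0.0]]]
```

Request:
move_arm(
  series=[
    [[0.08,0.05,0.01],[0,0,0]],
    [[0,0,0],[0,0,0]],
  ],
)

```text
t: 9.33
tcp_pos: [0.5567, 0.0605, 0.0872]
ee_rot: [0.639, -0.308, -0.391, -0.587]
contact_force: [-0.4, 0.2, -0.7]
grip_width: 0.0457
```

Request:
move_arm(
  series=[
    [[0,0,0],[0,0,0]],
    [[0,0,0],[0,0,0]],
    [[0,0,0],[0,0,0]],
    [[0,0,0],[0,0,0]],
  ],
  fingers=0,
  newtons=40,
)

```text
t: 9.67
tcp_pos: [0.5569, 0.0604, 0.0877]
ee_rot: [0.639, -0.308, -0.39, -0.587]
contact_force: [0.1, -0.3, -0.3]
grip_width: 0.0212
```

```bash
python3 -c "
from g import *
R=tilt(30)
s=ctrl.sense()
plan(np.array(s['tcp_pos'])+[0,0,.15],Rot.from_quat(s['ee_rot']),v=.015)
snap('wrist','w10.png')"
```

```text
t 9.67 pos [0.5569 0.0604 0.0877] tool x [ 0.505  0.065 -0.86 ] z [-0.137  0.991 -0.006] grip 0.0212 F [ 0.1 -0.3 -0.3]
remaining mm [  0.   0. 150.] deg 0.0
[[[-0.32,-0.19,-0.0],[0.0,0.0,0.0]],[[-0.32,-0.19,-0.0],[0.0,0.0,0.0]],[[-0.32,-0.19,-0.0],[0.0,0.0,0.0]],[[-0.32,-0.19,-0.0],[0.0,0.0,0.0]],[[-0.32,-0.19,-0.0],[0.0,0.0,0.0]]]
```

View pics/w10.png

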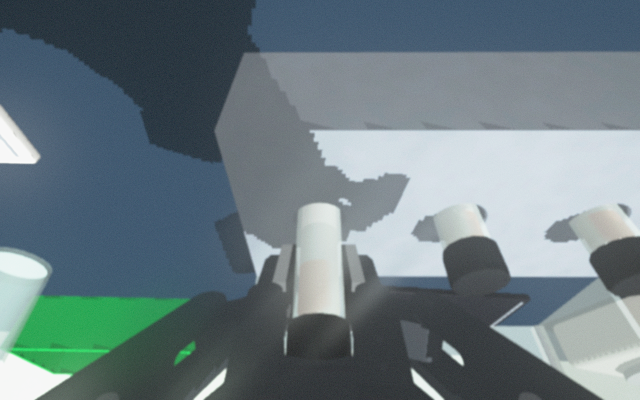

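The pads grip the bare tube (opening 21.2 mm, pads on both sides at (290,265) and (350,265)). I lift straight up.

Request:
move_arm(
  series=[
    [[-0.32,-0.19,0],[0,0,0]],
    [[-0.32,-0.19,0],[0,0,0]],
    [[-0.32,-0.19,0],[0,0,0]],
    [[-0.32,-0.19,0],[0,0,0]],
    [[-0.32,-0.19,0],[0,0,0]],
  ],
)

```text
t: 10.13
tcp_pos: [0.5537, 0.0608, 0.1589]
ee_rot: [0.637, -0.311, -0.393, -0.586]
contact_force: [-0.2, -0.1, 0.1]
grip_width: 0.0212
```

```bash
python3 -c "
from g import *
plan([.5569,.0604,.19],tilt(30),v=.015)
"
```

```text
t 10.13 pos [0.5537 0.0608 0.1589] tool x [ 0.497  0.065 -0.865] z [-0.136  0.991 -0.004] grip 0.0212 F [-0.2 -0.1  0.1]
remaining mm [ 3.2 -0.4 31.1] deg 0.4
[[[-0.3,-0.22,-0.01],[-0.03,-0.07,0.02]],[[-0.31,-0.22,-0.01],[0.0,-0.0,-0.0]],[[-0.02,-0.02,-0.0],[0.0,-0.0,-0.0]],[[-0.0,0.0,-0.0],[0.0,-0.0,-0.0]],[[-0.0,0.0,-0.0],[0.0,-0.0,-0.0]]]
```

Request:
move_arm(
  series=[
    [[-0.34,-0.22,0],[0,0,0]],
    [[-0.34,-0.22,0],[0,0,0]],
    [[-0.51,-0.33,0],[0,0,0]],
    [[-0.51,-0.33,0],[0,0,0]],
    [[-0.51,-0.33,0],[0,0,0]],
  ],
)

```text
t: 10.55
tcp_pos: [0.5556, 0.0621, 0.2637]
ee_rot: [0.635, -0.314, -0.396, -0.585]
contact_force: [1.3, -0.1, -0.6]
grip_width: 0.0214
```

```bash
python3 -c "
from g import *
R=tilt(-40,-.4)
# tube centre relative: foot at z .01 when grasp at tcp .0877
plan([.53,-.228,.32],R,v=.025)
snap('scene','s11.png');print(ctrl.sense()['joints'])
a=cv2.imread('pics/s11.png')[60:260,225:475]; cv2.imwrite('pics/s11c.png',cv2.resize(a,None,fx=3,fy=3,interpolation=2))
"
```

```text
t 10.55 pos [0.5556 0.0621 0.2637] tool x [ 0.489  0.065 -0.87 ] z [-0.136  0.991 -0.002] grip 0.0214 F [ 1.3 -0.1 -0.6]
remaining mm [ -25.6 -290.1   56.3] deg 75.3
[[[-0.17,0.06,-0.6],[0.43,-0.04,0.9]],[[-0.17,0.05,-0.6],[0.43,-0.04,0.9]],[[-0.17,0.04,-0.6],[0.43,-0.04,0.9]],[[-0.16,0.04,-0.6],[0.43,-0.04,0.9]],[[-0.16,0.03,-0.6],[0.43,-0.04,0.9]]]
[-0.09792966 -0.36365137  2.08887675  0.14395463  0.90656251 -1.86558365]
```

View pics/s11c.png

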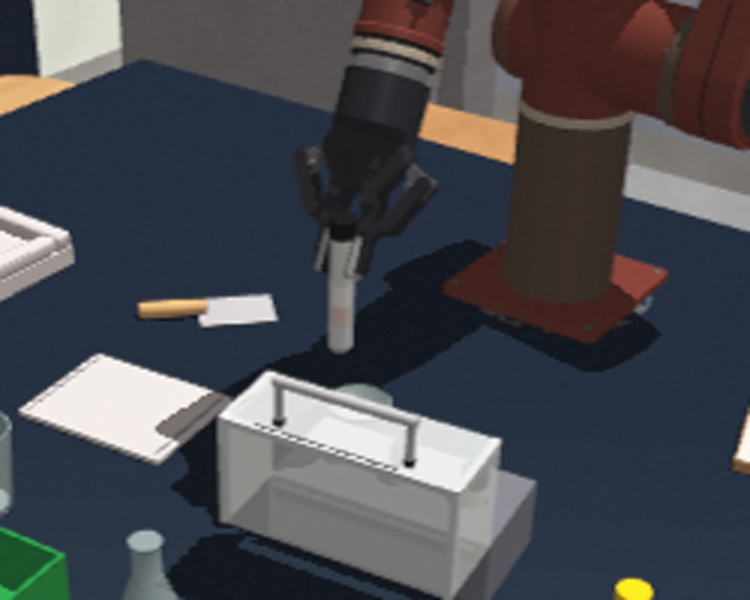

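The tube hangs clear, upright in the jaws (crop (343,285)). I carry it over the tile while pitching the tool to −43°, which brings the tube to about 73° from vertical.

```bash
cat >> g.py <<'E'
Rg=Rot.from_quat([0.639,-0.308,-0.39,-0.587])
mid_t=Rg.inv().apply(np.array([.5467,.0591,.075])-[.5569,.0604,.0877]); ax_t=Rg.inv().apply([0,0,1.])
Rf=tilt(-43,-.4)
goal=np.array([.530,-.228,.27])-Rf.apply(mid_t)
def st():
    s=ctrl.sense();R=Rot.from_quat(s['ee_rot']);m=s['tcp_pos']+R.apply(mid_t);a=R.apply(ax_t)
    print('mid',m.round(4),'axis',a.round(3),'angle %.1f'%np.degrees(np.arccos(a[2])),'foot z %.3f'%(m[2]-.065*a[2]),'j',np.round(s['joints'],2))
E
python3 -c "
from g import *
print(goal);st()
plan(goal+[0,0,.02],Rf,v=.022)"
```

```text
[ 0.54381356 -0.23404751  0.2637045 ]
mid [0.5485 0.0607 0.2584] axis [ 0.009 -0.001  1.   ] angle 0.5 foot z 0.193 j [-0.1  -0.36  2.09  0.14  0.91 -1.87]
t 10.60 pos [0.5588 0.062  0.271 ] tool x [ 0.498  0.065 -0.865] z [-0.136  0.991 -0.004] grip 0.0217 F [1.6 1.  4.9]
remaining mm [ -15.  -296.    12.7] deg 78.6
[[[-0.07,0.08,-0.54],[0.42,-0.05,0.91]],[[-0.07,0.06,-0.54],[0.42,-0.05,0.91]],[[-0.06,0.05,-0.54],[0.42,-0.05,0.91]],[[-0.06,0.04,-0.55],[0.42,-0.05,0.91]],[[-0.06,0.02,-0.55],[0.41,-0.05,0.91]]]
```

Request:
move_arm(
  series=[
    [[-0.1,0.08,-0.54],[0.42,-0.05,0.91]],
    [[-0.1,0.06,-0.54],[0.42,-0.05,0.91]],
    [[-0.08,0.05,-0.54],[0.42,-0.05,0.91]],
    [[-0.08,0.04,-0.55],[0.42,-0.05,0.91]],
    [[-0.08,0.02,-0.55],[0.42,-0.05,0.91]],
  ],
)

```text
t: 11.02
tcp_pos: [0.5498, -0.0472, 0.2828]
ee_rot: [-0.513, 0.447, 0.475, 0.558]
contact_force: [0.7, 0.3, -0.3]
grip_width: 0.021
```

```bash
python3 -c "
from g import *
st()
plan(goal+[0,0,.02],Rf,v=.02)"
```

```text
mid [ 0.5355 -0.0463  0.275 ] axis [ 0.376 -0.079  0.923] angle 22.6 foot z 0.215 j [-0.3  -0.1   1.77  0.11  1.35 -1.87]
t 11.02 pos [ 0.5498 -0.0472  0.2828] tool x [ 0.149  0.071 -0.986] z [0.012 0.997 0.073] grip 0.0210 F [ 0.7  0.3 -0.3]
remaining mm [  -6.  -186.8    0.9] deg 55.2
[[[-0.04,0.0,-0.5],[0.42,-0.05,0.91]],[[-0.04,-0.01,-0.5],[0.42,-0.05,0.91]],[[-0.05,-0.02,-0.5],[0.42,-0.05,0.91]],[[-0.05,-0.04,-0.5],[0.42,-0.05,0.91]],[[-0.05,-0.05,-0.49],[0.42,-0.05,0.91]]]
```

Request:
move_arm(
  series=[
    [[-0.06,0,-0.5],[0.42,-0.05,0.91]],
    [[-0.06,-0.01,-0.5],[0.42,-0.05,0.91]],
    [[-0.06,-0.02,-0.5],[0.42,-0.05,0.91]],
    [[-0.06,-0.04,-0.5],[0.42,-0.05,0.91]],
    [[-0.06,-0.05,-0.5],[0.42,-0.05,0.91]],
  ],
)

```text
t: 11.43
tcp_pos: [0.5472, -0.1539, 0.2864]
ee_rot: [-0.364, 0.57, 0.535, 0.507]
contact_force: [1.1, 0.1, -0.7]
grip_width: 0.0215
```

```bash
python3 -c "
from g import *
st()
plan(goal+[0,0,.01],Rf,v=.02)"
```

```text
mid [ 0.5313 -0.1505  0.2846] axis [ 0.678 -0.199  0.708] angle 44.9 foot z 0.239 j [-0.43  0.26  1.4   0.02  1.74 -1.82]
t 11.43 pos [ 0.5472 -0.1539  0.2864] tool x [-0.222  0.127 -0.967] z [0.188 0.979 0.086] grip 0.0215 F [ 1.1  0.1 -0.7]
remaining mm [ -3.3 -80.2 -12.7] deg 31.3
[[[0.02,-0.08,-0.49],[0.42,-0.05,0.91]],[[0.01,-0.1,-0.49],[0.42,-0.05,0.91]],[[-0.0,-0.11,-0.49],[0.42,-0.05,0.91]],[[-0.02,-0.13,-0.48],[0.42,-0.04,0.91]],[[0.0,-0.01,-0.03],[0.42,-0.05,0.91]]]
```

Request:
move_arm(
  series=[
    [[0.02,-0.08,-0.45],[0.42,-0.05,0.91]],
    [[0.01,-0.1,-0.45],[0.42,-0.05,0.91]],
    [[0,-0.11,-0.45],[0.42,-0.05,0.91]],
    [[-0.02,-0.13,-0.4],[0.42,-0.05,0.91]],
    [[0,0,-0.1],[0.42,-0.05,0.91]],
  ],
)

```text
t: 11.85
tcp_pos: [0.5457, -0.2363, 0.2717]
ee_rot: [-0.199, 0.668, 0.572, 0.434]
contact_force: [0.1, 0.1, -0.9]
grip_width: 0.0215
```

```bash
python3 -c "
from g import *
st()
plan(goal,Rf,v=.01,w=.05)"
```

```text
mid [ 0.531  -0.2307  0.2761] axis [ 0.855 -0.341  0.392] angle 66.9 foot z 0.251 j [-0.51  0.64  1.01 -0.07  2.11 -1.74]
t 11.85 pos [ 0.5457 -0.2363  0.2717] tool x [-0.545  0.23  -0.806] z [0.352 0.936 0.029] grip 0.0215 F [ 0.1  0.1 -0.9]
remaining mm [-1.9  2.2 -8. ] deg 7.3
[[[0.2,-0.07,0.03],[0.24,-0.02,0.58]],[[-0.0,0.0,-0.0],[0.25,-0.01,0.57]],[[-0.0,0.0,-0.0],[0.13,-0.01,0.32]],[[-0.0,0.0,-0.0],[0.0,0.0,-0.0]],[[-0.0,0.0,-0.0],[0.0,0.0,-0.0]]]
```

Request:
move_arm(
  series=[
    [[0,0,0],[0.24,0,0.6]],
    [[0,0,0],[0.24,0,0.6]],
    [[0,0,0],[0.2,0,0.5]],
    [[0,0,0],[0,0,0.3]],
    [[0,0,0],[0,0,0]],
  ],
)

```text
t: 12.27
tcp_pos: [0.5456, -0.2396, 0.2609]
ee_rot: [-0.123, 0.699, 0.588, 0.388]
contact_force: [0.7, 0.6, -0.3]
grip_width: 0.0214
```

Request:
move_arm(
  series=[
    [[0,0,0],[0,0,0]],
    [[0,0,0],[0,0,0]],
  ],
)

```text
t: 12.43
tcp_pos: [0.5457, -0.2395, 0.2593]
ee_rot: [-0.124, 0.698, 0.589, 0.388]
contact_force: [-1.0, 0.5, -0.7]
grip_width: 0.0216
```

```bash
python3 -c "
from g import *
st()
plan(goal,Rf,n=1)
snap('scene','s12.png');snap('top','t12.png')
st();print(ctrl.sense()['qd'].round(3),ctrl.sense()['t'])
a=cv2.imread('pics/s12.png')[60:290,200:450]; cv2.imwrite('pics/s12c.png',cv2.resize(a,None,fx=2.6,fy=2.6,interpolation=2))
"
```

```text
mid [ 0.5323 -0.2335  0.2665] axis [ 0.894 -0.391  0.22 ] angle 77.3 foot z 0.252 j [-0.5   0.8   0.87 -0.1   2.28 -1.7 ]
t 12.43 pos [ 0.5457 -0.2395  0.2593] tool x [-0.669  0.284 -0.687] z [ 0.396  0.918 -0.006] grip 0.0216 F [-1.   0.5 -0.7]
remaining mm [-1.9  5.5  4.4] deg 3.6
[[[-0.01,0.15,0.11],[-0.11,0.01,-0.79]]]
mid [ 0.5323 -0.2335  0.2673] axis [ 0.894 -0.391  0.221] angle 77.2 foot z 0.253 j [-0.5   0.8   0.87 -0.1   2.28 -1.7 ]
[-0.    -0.011 -0.005  0.001  0.006 -0.001] 12.5333
```

View pics/s12c.png

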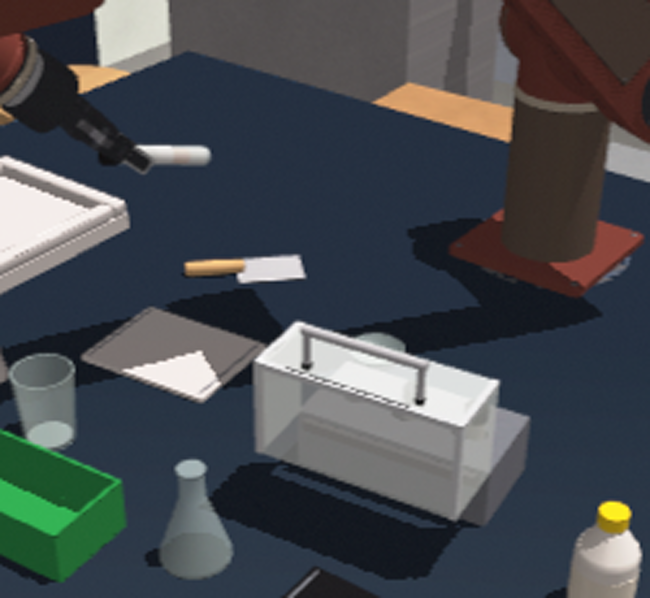

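View pics/t12.png

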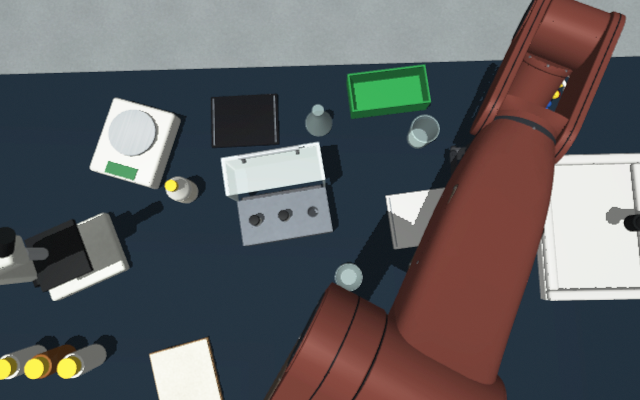

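The tube lies level in the jaws at crop (175,155), the hood is open, both short tubes are home (top (255,219), (284,215)), and the empty hole is at (312,211). As checks I compare the predicted foot with the picture and look at the bystanders in the full scene view.

```bash
python3 -c "
from g import *
s=ctrl.sense();R=Rot.from_quat(s['ee_rot']);m=s['tcp_pos']+R.apply(mid_t);a=R.apply(ax_t)
c=fixedcam('scene')
print('foot',proj(c,m-.065*a),'captop',proj(c,m+.065*a),'mid',proj(c,m),np.hypot(*(m-tile)[:2]))"
```

```text
foot [279.32741614 118.56864138] captop [238.46243139 117.89304131] mid [259.3741131  118.23876353] 0.005940558207214929
```

View pics/s12.png

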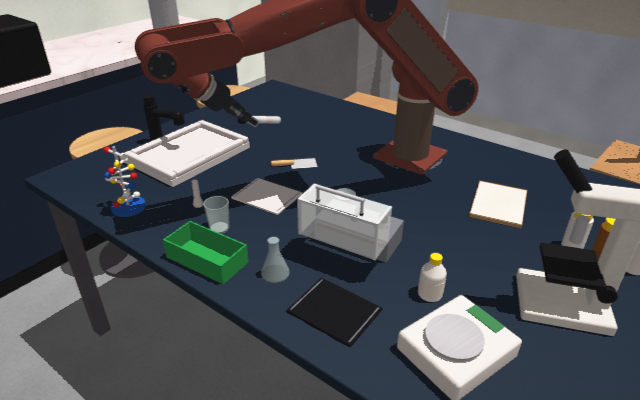

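The predicted foot (279,119) matches the picture (about 280,120). Pestle (196,193), beaker (217,213), flask (274,260), reagent (432,280) and scoop (293,163) stand where they were. I'm handing in.

```bash
python3 -c "
from g import *
st();print(ctrl.sign_off())"
```

```text
mid [ 0.5323 -0.2335  0.2673] axis [ 0.894 -0.391  0.221] angle 77.2 foot z 0.253 j [-0.5   0.8   0.87 -0.1   2.28 -1.7 ]
the job is handed in; nothing more can be done
None
```

I opened the hood by its bar until it lay on its stop, and it stayed up after I let go. I then gripped the long tube's bare wall, drew it straight up, and carried it over the white tile while turning it. The job was handed in at about 12.5 s, with the tube still held there.

- **Tube:** it is about 13° off level (77° from vertical), with its middle at about 0.267 m and 6 mm from the tile's centre. It is gripped at an opening of 21.5 mm, and the arm was still. These figures come from the arm's pose and where the tube sat at the grasp; its foot in the picture agreed within about 1–2 px.
- **Hood, rack and bystanders:** in the last pictures the hood is up, both short tubes are in their holes, and no bystander has visibly moved.
- **Disagreements:** the bar was about 4–5 mm farther back than I first measured, and the grip absorbed this. The wrist force reached about 53 N as I pressed the hood onto its stop, well under the 120 N limit. That push came at about 0.3–0.5 rad/s.

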